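# Scan a test cassette, then unlatch it from the fixture and hold it

### The job

Book the orange-catch test cassette out of the fixture: take the bar-code scanner from its cradle, hold it still for a good second pointing at the label on that cassette with its window about 8 to 10 cm off, and put the scanner back in its cradle. Then pinch the cassette's two orange side catches together so that it unlatches, and lift it up out of the fixture. Finish while still holding it by the pinched catches, upright and still, with its foot at least 6 cm above the fixture's top; leave the other cassette latched in its bay and the mouse, meter and wire spool where they are.

Things in the scene. Friction and masses are not known exactly. Their poses are not given: they have to be found in the camera images.
- fixture: Fixed test fixture: cream metal case 170 (x) x 260 (y) x 60 mm high, aluminium top with two cassette bays side by side and six coloured terminal posts, 16 mm high, along its far edge. Origin: centre of its underside; z up, x away from its front. Bays at (4, +60) and (4, -60) mm; each is a well 24 mm deep, 71 x 47 mm at the mouth. The cassettes stand square to it.
- cassette: The cassette to take: the one with bright ORANGE catches, in either bay. Dark body 68 (x) x 44 (y) x 64 mm high, brass-topped device in a blue socket on top, 0.19 kg. Origin: on its underside, midway between the catches, 36 mm above the bench when seated; z up, x from its sloped label face to its back, y from catch to catch. Its lowest 24 mm sit in the well with 1.5 mm play.
- cassette_grip (a point): Half-way between the cassette's two orange catches, where to pinch: 48 mm above its underside, 24 mm above the fixture's top when seated (tips may reach 20 mm lower). Axes as the cassette's. Catch pads 24 mm long (x), 26 mm high, centred 1 mm below this point; outer faces 54 mm apart (y) at rest, 40 mm fully pressed; proud of the body. The other cassette's near catch is 93 mm away.
- catch_left (a joint): Travel of the catch on the cassette's +y side, m: 0 = sprung out, its barb hooked under the fixture's top plate; 0.007 = fully pressed. The barb is free from about 0.0045. Slides straight towards the cassette's middle; 3 N to start, 6.5 N to press fully; springs back when let go. A pinch of 20 to 40 N presses both catches home and carries the cassette.
- catch_right (a joint): The same for the catch on the -y side.
- cassette_label (a point): Centre of the white bar-code label, 30 (y) x 22 mm, on the cassette's front slope, which faces half up and half towards the cassette's -x (45 degrees); 27.5 mm in front of the cassette's origin, 48.5 mm above its underside. z is the label's outward normal. It reads from 50 to 160 mm away and up to 60 degrees off its normal (a level beam from straight in front is 45 degrees off).
- spare_grip (a point): The other cassette, of the same shape but with GREY catches, latched in the other bay; same point and axes as cassette_grip. It stays where it is.
- cradle: Fixed grey cradle of the scanner: base 150 (x) x 60 (y) x 6 mm; two saddles, 20 mm long and 22 mm high, at -45 and +42 mm along x, with cheeks beside them up to 33 mm and end stops up to 28 mm. The scanner lies in it with 3 to 4 mm play each way; between the saddles 67 mm are free for fingers, down to the base. Origin: centre of its underside; x as the parked scanner's.
- cradle_seat (a point): Where scanner_grip lies when the scanner is parked: 37 mm above the bench, at the cradle's centre. Axes as the cradle's.
- scanner: Stick bar-code scanner, black, yellow button and nose band, 120 mm long (x), 0.12 kg; lies on its flat underside in the cradle, nose to +x. Origin: centre of its underside; z up. Handle 32 mm wide (y) and 28 mm high from x = -60 to +18 mm, head 40 mm wide and 32 mm high from there to x = +60 mm. It reads by itself, with no trigger.
- scanner_grip (a point): The place to grip the scanner, across its 32 mm width: 15 mm above its underside, near its centre of mass, level with the yellow button. Axes as the scanner's.
- scanner_window (a point): Centre of the dark red window at the scanner's nose, 61 mm ahead of scanner_grip and 1 mm above it. x is the direction of the beam. The beam's line must meet the label within 12 mm of its centre.
- mouse_mid (a point): Bystander: black wireless mouse, 100 x 58 x 32 mm; point 15 mm above its underside.
- meter_mid (a point): Bystander: yellow hand-held multimeter lying on its back, 170 x 82 x 42 mm; point at its middle, 17 mm up.
- spool_mid (a point): Bystander: small spool of copper wire, 52 mm across and 28 mm high; point at its middle.
Mind the look-alikes: they are no part of the job. What is shaped like the cassette but red is not meant.

How it is judged:
On the way, in this order (a step that is already met when the one before it is completed fails the run):
1. the scanner, held in the fingers, points steadily at the orange cassette's label for a second, 50 to 160 mm off (contact force between scanner and the fingers above 0.5 N and x of cassette_label in the frame of scanner_window between 0.05 and 0.16 m and y of cassette_label in the frame of scanner_window between -0.012 and 0.012 m and z of cassette_label in the frame of scanner_window between -0.012 and 0.012 m and angle between the x axis of scanner_window and the z axis of cassette_label, either way round below 1.05 rad and z of scanner_window in the frame of cassette_label above 0.02 m and linear speed of scanner below 0.03 m/s and angular speed of scanner below 0.3 rad/s and distance of cassette_grip from where it was at the start of the episode below 0.006 m), for 0.8 s.
2. the scanner is back in its cradle and let go (horizontal distance between scanner_grip and cradle_seat below 0.012 m and z of scanner_grip in the frame of cradle_seat between -0.006 and 0.006 m and angle between scanner_grip's own z axis and vertical below 0.12 rad and contact force between scanner and the fingers below 0.05 N and contact force between scanner and cradle above 0.2 N and linear speed of scanner below 0.03 m/s), for 0.2 s.
3. both orange catches are pressed in by the fingers while the cassette is still home (value of joint each of catch_left, catch_right above 0.0045 m and contact force between cassette and the fingers above 2 N and distance of cassette_grip from where it was at the start of the episode below 0.008 m), for 0.1 s.
At the end, for the whole second after the job is handed in: Orange cassette held still by fingers alone, both catches pressed over 4.5 mm, underside over 50 mm above the fixture top, tilt under 14 degrees; scanner released in its cradle within 12 mm; other cassette within 6 mm, mouse, meter and spool within 20 mm of their starts (all of step 2 and height (world z) of cassette above 0.11 m and angle between cassette's own z axis and vertical below 0.25 rad and value of joint each of catch_left, catch_right above 0.0045 m and contact force between cassette and the fingers above 2 N and contact force between cassette and fixture below 0.05 N and linear speed of cassette below 0.03 m/s and angular speed of cassette below 0.3 rad/s and distance of spare_grip from where it was at the start of the episode below 0.006 m and distance of each of mouse_mid, meter_mid, spool_mid from where it was at the start of the episode below 0.02 m); the arm keeps its last pose, push and grip.
It fails at once if the other cassette is pulled up or shifted by more than 8 mm (distance of spare_grip from where it was at the start of the episode above 0.008 m).
It fails at once if the mouse, meter or spool is moved by more than 30 mm (distance of any of mouse_mid, meter_mid, spool_mid from where it was at the start of the episode above 0.03 m).
It also fails if it takes over 61 s, if anything falls off the work surface, if the arm or the gripper's body presses on something with over 40 N, if the wrist force passes 120 N, or if a joint passes its speed limit or range.

### The arm

A 6-joint arm with a two-finger parallel gripper is mounted at the origin on the work surface. World frame = base frame: x ahead of the robot, y to its left, z up, the work surface at z = 0. Lengths are in m, angles in rad, forces in N, time in s.
With the tool pointing down it reaches from about 0.275 to 0.875 m from the base axis. Payload 12.5 kg.
Tool frame: the origin (TCP) lies at the very end of the fingers, on their centre line; the grasp point (between the pads) lies 19 mm behind it; z points along the fingers, y is the line along which they close (so a half turn about z gives the same grasp; the last joint's range is limited). The gripper opens to 85 mm and grips with 20 to 120 N. Pads are 22 mm wide; open, the fingers measure 114 mm over their backs; the gripper's body (76 mm by 85 mm) begins 54 mm behind the grasp point. The pads swing forward as they close: fully open they stand 13 mm farther back than shut.
Start: joints at [1.226, 0.351, 1.652, -0, 1.139, -0.085], TCP at [0.141, 0.532, 0.231] pointing down, gripper open.
Joint ranges: [-2.75, 2.75], [-0.79, 2.1], [0.01, 2.65], [-1.57, 4.71], [0.07, 3.14], [-2.87, 2.87]. Speed limits (rad/s): [2.22, 2.22, 2.79, 3.14, 3.14, 3.14].

### API

Orientations are given as a 3x3 rotation matrix whose columns are the frame's x, y, z axes.
In Python, from bench import manip gives the robot as it stands. Calls block until the motion is done:
- manip.move_ptp(position, orientation): joint-space move of the TCP to a pose.
- manip.move_l(position, attitude=None, max_speed=0.15): straight line of the TCP; attitude=None keeps the orientation; max_speed is the mean speed in m/s.
- manip.move_j(angles): joint-space move.
- manip.set_gripper(opening, effort=None): opening from 0.0 (shut) to 1.0 (fully open); effort is the grip in N (None keeps the last); returns when the fingers have stopped.
- manip.dwell(seconds).
- manip.inverse_kinematics(position, orientation): joint angles nearest the present ones, or None.
- manip.grab_frame(name): name is "scene" or "side" or "wrist"; returns (picture, depth): 400x640x3 uint8, red, green, blue; 400x640 float32, m along the optical axis (not along the pixel's ray), 0 where there is no reading.
- manip.get_calibration(name): a dict with "camera_matrix" (3x3 intrinsics, pixels), "R" (3x3) and "t" (3): a world point X has camera coordinates R X + t. Camera axes: x right, y down, z forward; pixel columns grow to the right and rows downward; lengths in m; the calibration is good to about 2 mm. A picture is of the moment at which its call begins: read the wrist's pose just before it. get_calibration takes no time and is no camera call; for the wrist camera it gives the pose at the moment of the call.
A pose or a line that the arm cannot do raises manip.Unreachable and nothing moves.
- manip.sign_off(): hands the job in; it is judged then, once.
Trained networks look in the newest picture that a camera, given by its name, has taken for a name from the list of things; names that differ only in an ending like _2 or _b are one class to them, and where a whole thing is asked for, a point or a joint stands for the part that bears it (a point fixed in the world has none). Each returns a list of dicts, best first, with "confidence" (0 to 1); they miss things now and then, are a little off and sometimes report something else, mostly with a low value. They report only what shows in the picture. A call takes as long as a camera call. They do not tell look-alikes from the thing itself.
- manip.look_for(camera, name): "at" ([x, y, z] in m, in world coordinates, good to about 4 mm: the middle of the surface that is visible of it).
Readings, each from a call of its own:
- manip.current_time(): time.
- manip.current_qpos(): joint angles.
- manip.current_joint_vel(): joint speeds.
- manip.current_joint_torque(): joint torques, N m.
- manip.current_ee_pos(): TCP position.
- manip.current_tcp_rot(): TCP orientation.
- manip.current_force(): force on the tool from outside, world axes, zero at the start.
- manip.current_ft_torque(): the same for the moment, N m.
- manip.current_grip_width(): opening from 0.0 (shut) to 1.0 (fully open).
- manip.current_grip_force(): force on a finger pad.
Only numpy, scipy, OpenCV 4.12 (cv2) and the standard library are available. Lean on these libraries where they do the work, as an engineer would, in place of code of your own. Each camera call takes 0.05 s, during which the arm holds its last target. There are 200 camera calls.

## Working session

There is one attempt and no reset: what is moved stays moved. The work goes in short steps, each a Python script; the robot and the scene stay as the last script left them, time stands still between calls to the robot, and variables do not carry over. Pictures are saved under pics/ and viewed, at most 10 in all, crops included, and the job is handed in when it is done.

```bash
mkdir -p pics; ls; python3 - <<'E'
from bench import manip as m
import cv2,numpy as np
for c in ("scene","side"):
    p,d=m.grab_frame(c); cv2.imwrite(f"pics/{c}0.png",p[:,:,::-1]); np.save(f"pics/{c}0.npy",d)
    for n in ("fixture","cassette","cassette_label","cradle","scanner","scanner_window","mouse_mid","meter_mid","spool_mid"):
        print(c,n,[(np.round(r["at"],3).tolist(),round(r["confidence"],2)) for r in m.look_for(c,n)[:4]])
    k=m.get_calibration(c);print(np.round(-k["R"].T@k["t"],3))
print(m.current_time())
E
```

```text
pics
scene fixture [([0.681, -0.144, 0.061], 0.57), ([0.632, -0.179, 0.085], 0.16)]
scene cassette [([0.643, -0.2, 0.089], 0.97), ([0.467, -0.157, 0.049], 0.66), ([0.603, -0.348, 0.044], 0.63)]
scene cassette_label [([0.465, -0.156, 0.045], 0.75), ([0.643, -0.2, 0.089], 0.73), ([0.598, -0.35, 0.047], 0.64)]
scene cradle [([0.504, 0.25, 0.05], 0.73), ([0.52, 0.24, 0.006], 0.55), ([0.64, -0.203, 0.089], 0.54)]
scene scanner [([0.506, 0.251, 0.049], 0.88)]
scene scanner_window [([0.499, 0.248, 0.052], 0.63)]
scene mouse_mid [([0.425, -0.405, 0.022], 0.77)]
scene meter_mid [([0.774, 0.331, 0.036], 0.6)]
scene spool_mid [([0.503, 0.25, 0.051], 0.73), ([0.389, 0.013, 0.029], 0.54)]
[ 1.294 -0.177  0.697]
side fixture [([0.607, -0.077, 0.062], 0.67)]
side cassette [([0.621, -0.19, 0.085], 0.87), ([0.456, -0.141, 0.047], 0.63), ([0.584, -0.332, 0.049], 0.59)]
side cassette_label [([0.582, -0.33, 0.053], 0.95), ([0.622, -0.188, 0.089], 0.77), ([0.456, -0.137, 0.044], 0.59), ([0.461, 0.274, 0.009], 0.53)]
side cradle [([0.459, 0.275, 0.008], 0.64)]
side scanner [([0.474, 0.265, 0.048], 0.77)]
side scanner_window [([0.474, 0.262, 0.046], 0.72)]
side mouse_mid [([0.403, -0.391, 0.02], 0.64)]
side meter_mid [([0.745, 0.358, 0.032], 0.63)]
side spool_mid [([0.378, 0.019, 0.025], 0.58)]
[0.446 0.675 0.851]
1.0
```

View pics/scene0.png

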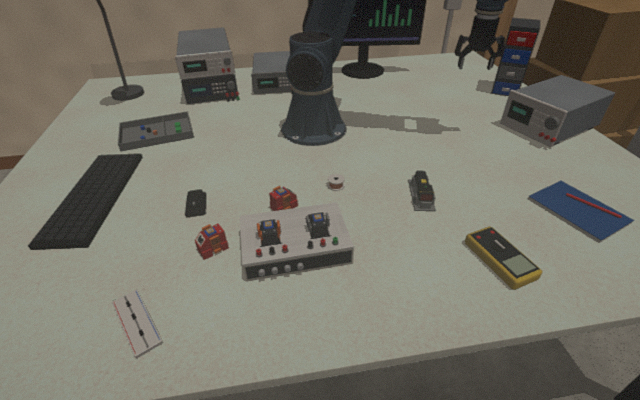

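View pics/side0.png

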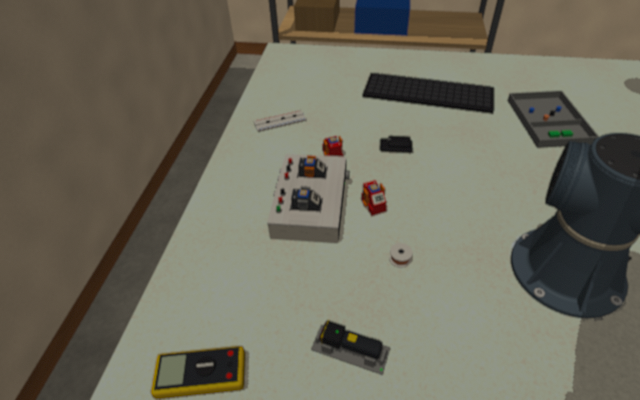

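The scene view shows the orange-catch cassette at (268,232) in the fixture's -y bay, with the grey one at (318,220). Red decoys stand at (283,198) and (211,240), and the cradle and scanner are at (423,190). The side view agrees: orange at (313,166), grey at (306,198), scanner at (350,343). Next I fit the poses from depth and take wrist views from above.

```bash
cat > h.py <<'E'
from bench import manip as m
import cv2,numpy as np
def down(yaw):  # tool z down, tool x at yaw
    c,s=np.cos(yaw),np.sin(yaw); return np.array([[c,s,0],[s,-c,0],[0,0,-1.]])
def cloud(d,k):
    v,u=np.mgrid[:400,:640]; K=k["camera_matrix"]
    P=np.stack([(u-K[0,2])/K[0,0]*d,(v-K[1,2])/K[1,1]*d,d],-1)
    W=(P-k["t"])@k["R"]; W[d==0]=np.nan; return W
E
python3 - <<'E'
from h import *
for c in ("scene","side"):
    W=cloud(np.load(f"pics/{c}0.npy"),m.get_calibration(c)).reshape(-1,3)
    for nm,(x0,x1,y0,y1,z0,z1) in dict(fix=(.5,.85,-.35,.1,.052,.068),scan=(.38,.62,.15,.35,.035,.07),crad=(.38,.62,.15,.35,.004,.07)).items():
        s=W[(W[:,0]>x0)&(W[:,0]<x1)&(W[:,1]>y0)&(W[:,1]<y1)&(W[:,2]>z0)&(W[:,2]<z1)]
        print(c,nm,len(s),np.round(np.median(s,0),3),cv2.minAreaRect((s[:,:2]*1000).astype(np.float32)))
E
python3 - <<'E'
from h import *
k=m.get_calibration("wrist");T=m.current_ee_pos();R=m.current_tcp_rot()
C=-k["R"].T@k["t"]; print("cam in tool",R.T@(C-T),(R.T@k["R"].T).round(3),k["camera_matrix"].round(0).tolist())
m.move_ptp([.45,.26,.30],down(0)); print(m.current_time())
p,d=m.grab_frame("wrist");k=m.get_calibration("wrist");cv2.imwrite("pics/w1.png",p[:,:,::-1]);np.save("pics/w1.npy",d);np.save("pics/w1k.npy",k,allow_pickle=True)
for n in("scanner","scanner_grip","scanner_window","cradle"):print(n,[(np.round(r["at"],3).tolist(),round(r["confidence"],2)) for r in m.look_for("wrist",n)[:2]])
E
```

```text
scene fix 4521 [ 0.64  -0.149  0.061] ((623.5765380859375, -179.12994384765625), (176.291259765625, 339.652587890625), 2.1562840938568115)
scene scan 372 [0.5   0.251 0.051] ((476.40838623046875, 256.5048828125), (50.696258544921875, 117.72322082519531), 74.72452545166016)
scene crad 803 [0.514 0.245 0.032] ((490.0982971191406, 227.54737854003906), (116.86219787597656, 222.86961364746094), 69.80779266357422)
side fix 3823 [ 0.602 -0.124  0.059] ((621.1773071289062, -179.26263427734375), (172.10691833496094, 339.51641845703125), 1.9867041110992432)
side scan 1182 [0.477 0.259 0.05 ] ((472.55706787109375, 255.65298461914062), (41.204593658447266, 121.14253997802734), 75.62987518310547)
side crad 2203 [0.472 0.265 0.04 ] ((483.953857421875, 265.6438903808594), (163.86705017089844, 219.48284912109375), 41.83963394165039)
cam in tool [ 0.06721926 -0.0007468  -0.14307126] [[ 0.    -0.964 -0.266]
 [ 1.     0.    -0.   ]
 [ 0.    -0.266  0.964]] [[292.0, 0.0, 322.0], [0.0, 292.0, 200.0], [0.0, 0.0, 1.0]]
2.8167
scanner [([0.482, 0.257, 0.052], 0.75)]
scanner_grip [([0.482, 0.253, 0.047], 0.73)]
scanner_window [([0.479, 0.253, 0.047], 0.7), ([0.48, 0.255, 0.001], 0.58)]
cradle [([0.481, 0.252, 0.044], 0.73), ([0.482, 0.258, 0.004], 0.68)]
```

View pics/w1.png

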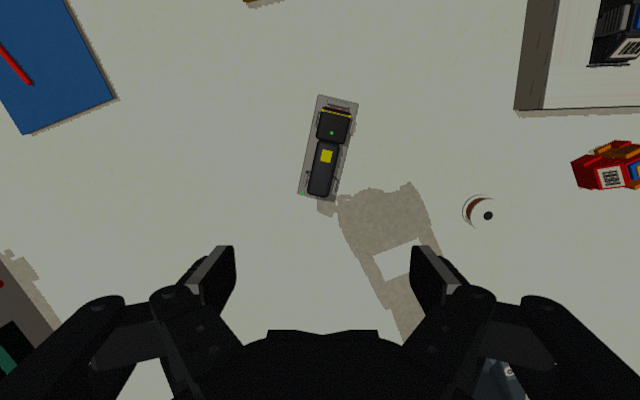

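The wrist view shows the scanner in its cradle, nose at (338,108) pointing away from the robot, yellow button at (326,156), spool at (480,212) and a red decoy at (608,165) in front of the fixture. I measure the scanner and take a wrist view of the fixture.

```bash
python3 - <<'E'
from h import *
d=np.load("pics/w1.npy");k=np.load("pics/w1k.npy",allow_pickle=True).item()
W=cloud(d,k).reshape(-1,3)
for z0,z1 in((.042,.07),(.003,.015)):
    s=W[(abs(W[:,0]-.48)<.1)&(abs(W[:,1]-.255)<.07)&(W[:,2]>z0)&(W[:,2]<z1)]
    print(z0,len(s),np.median(s,0).round(3),cv2.minAreaRect((s[:,:2]*1000).astype(np.float32)))
m.move_ptp([.53,-.14,.33],down(0)); print(m.current_time())
k=m.get_calibration("wrist");p,d=m.grab_frame("wrist");cv2.imwrite("pics/w2.png",p[:,:,::-1]);np.save("pics/w2.npy",d);np.save("pics/w2k.npy",k,allow_pickle=True)
for n in("cassette","cassette_label","cassette_grip","spare_grip"):print(n,[(np.round(r["at"],3).tolist(),round(r["confidence"],2)) for r in m.look_for("wrist",n)[:4]])
W=cloud(d,k).reshape(-1,3)
s=W[(abs(W[:,0]-.63)<.15)&(abs(W[:,1]+.14)<.155)&(W[:,2]>.054)&(W[:,2]<.066)]
print("fix",len(s),cv2.minAreaRect((s[:,:2]*1000).astype(np.float32)))
s=W[(abs(W[:,0]-.63)<.15)&(abs(W[:,1]+.14)<.155)&(W[:,2]>.097)&(W[:,2]<.106)]
for a in(s[s[:,1]<-.14],s[s[:,1]>-.14]):
  if len(a)>5:print("top",len(a),np.median(a,0).round(3),cv2.minAreaRect((a[:,:2]*1000).astype(np.float32)))
E
```

```text
0.042 2298 [0.482 0.254 0.051] ((472.4241027832031, 254.4173126220703), (39.91511535644531, 120.8810806274414), 76.85746002197266)
0.003 1351 [0.476 0.257 0.006] ((486.9145202636719, 235.39498901367188), (89.40393829345703, 183.81297302246094), 77.30013275146484)
4.5833
cassette [([0.588, -0.336, 0.053], 0.96), ([0.625, -0.198, 0.095], 0.87), ([0.46, -0.154, 0.052], 0.62)]
cassette_label [([0.586, -0.338, 0.058], 0.94), ([0.625, -0.202, 0.091], 0.84), ([0.46, -0.159, 0.054], 0.7), ([0.624, -0.175, 0.1], 0.59)]
cassette_grip [([0.63, -0.197, 0.097], 0.76), ([0.589, -0.34, 0.056], 0.74), ([0.633, -0.225, 0.094], 0.71), ([0.465, -0.154, 0.053], 0.67)]
spare_grip [([0.62, -0.084, 0.09], 0.95)]
fix 21194 ((592.5390014648438, -144.30189514160156), (227.66038513183594, 261.02264404296875), 2.157510280609131)
top 327 [ 0.628 -0.203  0.099] ((631.75341796875, -202.87490844726562), (52.832672119140625, 31.23472023010254), 85.82546997070312)
top 332 [ 0.625 -0.083  0.099] ((620.2069702148438, -84.2130126953125), (37.889747619628906, 53.09066390991211), 18.0952091217041)
```

View pics/w2.png

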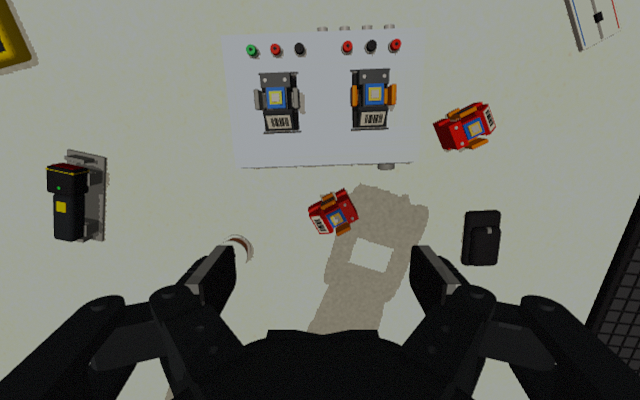

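The wrist view shows the orange catches at (355,96) and (391,95) with the label at (370,118), and the grey cassette at (278,100). Red decoys are at (333,211) and (465,127). The front decoy blocks a level beam, so I scan pitched down. First I refine the fixture and catch positions, then check IK.

```bash
python3 - <<'E'
from h import *
d=np.load("pics/w2.npy");k=np.load("pics/w2k.npy",allow_pickle=True).item();p=cv2.imread("pics/w2.png")
W=cloud(d,k);w=W.reshape(-1,3)
s=w[(w[:,0]>.52)&(w[:,0]<.75)&(abs(w[:,1]+.14)<.16)&(w[:,2]>.055)&(w[:,2]<.065)]
r=cv2.minAreaRect((s[:,:2]*1000).astype(np.float32));print("fix",r,np.median(s[:,2]))
h=cv2.cvtColor(p,cv2.COLOR_BGR2HSV)
roi=np.zeros(d.shape,bool);roi[60:140,335:410]=1
o=roi&(h[...,0]>8)&(h[...,0]<22)&(h[...,1]>150)&(h[...,2]>90)
n,l,st,ce=cv2.connectedComponentsWithStats(o.astype(np.uint8))
for i in range(1,n):
  if st[i,4]>25:
    q=W[l==i];q=q[~np.isnan(q[:,0])];t=q[q[:,2]>np.percentile(q[:,2],60)];print("orange",st[i],q.mean(0).round(4),"min",q.min(0).round(4),"max",q.max(0).round(4),"top",t.mean(0).round(4))
wh=roi&(h[...,1]<60)&(h[...,2]>130);wh[:105]=0;wh[135:]=0
q=W[wh];q=q[(q[:,2]>.07)];print("label",len(q),q.mean(0).round(4),q.min(0).round(4),q.max(0).round(4))
a=np.deg2rad(2.1)
cas=np.array([.626,-.203,.036]);Rf=np.array([[np.cos(a),-np.sin(a),0],[np.sin(a),np.cos(a),0],[0,0,1]])
lab=cas+Rf@[-.0275,0,.0485]
for pit in (20,25,30,35,40,45):
    c,s_=np.cos(np.deg2rad(pit)),np.sin(np.deg2rad(pit))
    Ry=np.array([[c,0,s_],[0,1,0],[-s_,0,c]])
    R=Rf@Ry@down(0); g=lab-R@[.151,0,0]+R[:,2]*.019
    q=m.inverse_kinematics(g,R);print(pit,g.round(3),None if q is None else np.round(q,2))
y=np.deg2rad(-13)
print(m.inverse_kinematics([.473,.2545,.02],down(y)),m.inverse_kinematics([.626,-.203,.065],down(a)))
E
```

```text
fix ((620.5521850585938, -143.22731018066406), (171.5677490234375, 261.0917053222656), 2.112262010574341) 0.06031697024877128
orange [352  85   6  21 117] [ 0.6258 -0.1793  0.0928] min [ 0.6146 -0.1877  0.0375] max [ 0.6377 -0.1758  0.0983] top [ 0.6267 -0.1788  0.0967]
orange [391  84   5  21  96] [ 0.6274 -0.226   0.0956] min [ 0.6161 -0.2292  0.09  ] max [ 0.6388 -0.2233  0.0984] top [ 0.628  -0.2262  0.0968]
orange [384  88   4  16  61] [ 0.627  -0.221   0.0759] min [ 0.619  -0.2269  0.0533] max [ 0.6366 -0.2151  0.0946] top [ 0.6269 -0.2187  0.0838]
label 98 [ 0.5995 -0.2015  0.0856] [ 0.5917 -0.2184  0.0769] [ 0.6065 -0.1892  0.0934]
20 [ 0.45  -0.209  0.118] [-0.44  0.56  1.68 -0.17  1.22  1.17]
25 [ 0.454 -0.209  0.131] [-0.43  0.59  1.61 -0.19  1.34  1.19]
30 [ 0.458 -0.209  0.144] [-0.41  0.62  1.55 -0.22  1.45  1.21]
35 [ 0.464 -0.209  0.156] [-0.39  0.66  1.48 -0.24  1.57  1.21]
40 [ 0.471 -0.209  0.167] [-0.38  0.71  1.41 -0.26  1.68  1.22]
45 [ 0.478 -0.208  0.178] [-0.36  0.75  1.33 -0.28  1.79  1.22]
[ 4.06944993e-01  6.38098719e-01  1.82022105e+00 -4.44089210e-16
  6.83272880e-01  2.20463412e+00] [-3.84299335e-01  7.34130526e-01  1.46594984e+00 -4.44089210e-16
  9.41512286e-01  1.14984508e+00]
```

```bash
cat >> h.py <<'E'
Y=np.deg2rad(-13); RS=down(Y); PS=np.array([.4725,.2545,.018]); UP=np.array([0,0,.15])
a=np.deg2rad(2.1);Rf=np.array([[np.cos(a),-np.sin(a),0],[np.sin(a),np.cos(a),0],[0,0,1]])
CAS=np.array([.6268,-.203,.036]); LAB=CAS+Rf@[-.0275,0,.0485]
E
python3 - <<'E'
from h import *
m.move_ptp(PS+[0,0,.10],RS); 
m.move_l(PS,max_speed=.12); print(m.current_force().round(2),m.current_time())
m.set_gripper(0,60); print("grip",m.current_grip_width(),m.current_grip_force())
m.move_l(PS+UP,max_speed=.12); print(m.current_time(),m.current_grip_width(),m.current_grip_force(),m.current_force().round(2))
T=m.current_ee_pos();R=m.current_tcp_rot();k=m.get_calibration("wrist");p,d=m.grab_frame("wrist");cv2.imwrite("pics/w3.png",p[:,:,::-1])
L=(cloud(d,k).reshape(-1,3)-T)@R
s=L[(L[:,2]>-.07)&(L[:,2]<.03)&(abs(L[:,1])<.03)&(L[:,0]>.02)&(L[:,0]<.1)]
for x0 in np.arange(.02,.09,.008):
  b=s[(s[:,0]>=x0)&(s[:,0]<x0+.008)]
  if len(b): print(round(x0,3),len(b),np.median(b,0).round(4),b[:,1].min().round(4),b[:,1].max().round(4),b[:,2].min().round(4))
print(s[:,0].max())
E
```

```text
[ 0.7  -0.54  0.11] 7.475
grip 0.3649278025951909 59.997995495796204
9.4167 0.367714266688068 59.36939477920532 [-0.86 -0.02 -1.31]
0.02 1805 [ 0.0241  0.0006 -0.0359] -0.0193 0.0207 -0.038
0.028 1948 [ 0.032   0.001  -0.0359] -0.0193 0.0208 -0.0381
0.036 2077 [ 0.0401  0.0006 -0.0359] -0.0193 0.0209 -0.0378
0.044 2212 [ 0.0481  0.0006 -0.0359] -0.0193 0.0207 -0.0379
0.052 2527 [ 0.0563  0.0006 -0.0352] -0.0194 0.0206 -0.0379
0.06 4 [ 0.06    0.0101 -0.0181] -0.0116 0.0118 -0.0216
0.060028807114662665
```

View pics/w3.png

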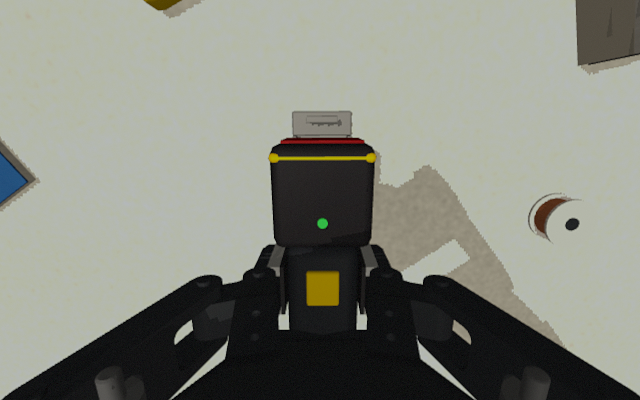

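The scanner sits squarely in the fingers (head at (322,195), button at (322,288)), level and centred. Now I scan and return it.

```bash
python3 - <<'E'
from h import *
t=np.deg2rad(35);c,s=np.cos(t),np.sin(t)
R=Rf@np.array([[c,0,s],[0,1,0],[-s,0,c]])@down(0)
P=LAB-R@[.061+.090,.0006,-.0199]
back=P-R[:,0]*.05+[0,0,.04]
m.move_ptp(back,R); m.move_l(P,max_speed=.1); m.dwell(.3)
Tc=m.current_ee_pos();Rc=m.current_tcp_rot(); print("label in window",(Rc.T@(LAB-Tc)-[.061,.0006,-.0199]).round(4))
T=m.current_time()
k=m.get_calibration("side");p,d=m.grab_frame("side");cv2.imwrite("pics/s2.png",cv2.resize(p[100:260,220:460,::-1],None,fx=3,fy=3))
p,d=m.grab_frame("wrist");k=m.get_calibration("wrist");cv2.imwrite("pics/w4.png",p[:,:,::-1])
L=(cloud(d,k)-Tc)@Rc; np.save("pics/w4.npy",L)
print([(np.round(r["at"],3).tolist(),round(r["confidence"],2)) for r in m.look_for("wrist","cassette_label")[:3]])
m.dwell(1.1); print(T,m.current_time(),m.current_grip_force(),LAB)
E
```

```text
label in window [ 0.0902 -0.0001  0.0003]
[([0.468, -0.164, 0.048], 0.86)]
12.425 13.675 59.397257566452026 [ 0.59931847 -0.2040077   0.0845    ]
```

View pics/w4.png

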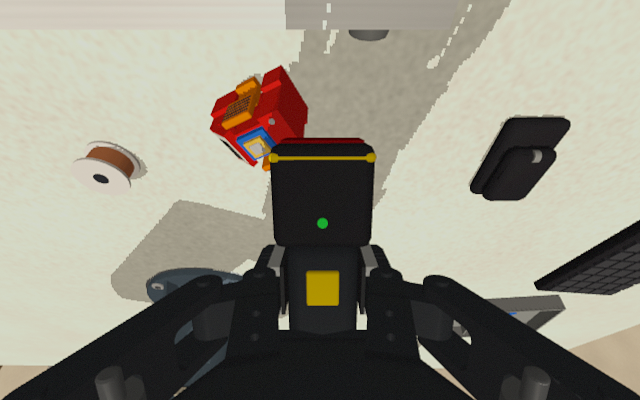

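The wrist view shows the scanner unchanged in the grip, at (322,195), and clear of the red decoy at (258,120). The fixture edge is at the top of the picture. The commanded aim puts the label 90 mm off and within 1 mm of the beam, so the scanner goes back now.

```bash
python3 - <<'E'
from h import *
Tc=m.current_ee_pos();Rc=m.current_tcp_rot()
m.move_l(Tc-Rc[:,0]*.05+[0,0,.04],max_speed=.15)
m.move_ptp(PS+UP,RS); m.move_l(PS+[0,0,.03],max_speed=.15); m.move_l(PS+[0,0,.0005],max_speed=.03)
print("F",m.current_force().round(2),m.current_time())
m.set_gripper(1.0); m.dwell(.3); m.move_l(PS+UP,max_speed=.15); m.dwell(.3)
k=m.get_calibration("wrist");p,d=m.grab_frame("wrist");cv2.imwrite("pics/w5.png",p[:,:,::-1])
w=cloud(d,k).reshape(-1,3)
s=w[(abs(w[:,0]-.4725)<.09)&(abs(w[:,1]-.2545)<.06)&(w[:,2]>.042)&(w[:,2]<.07)]
print(cv2.minAreaRect((s[:,:2]*1000).astype(np.float32)),np.percentile(s[:,2],[50,95]),m.current_time())
E
```

```text
F [-0.48 -1.06 -1.75] 18.15
((472.9106750488281, 253.61766052246094), (39.73611831665039, 118.92012023925781), 77.1383056640625) [0.05151642 0.05502554] 20.525
```

View pics/w5.png

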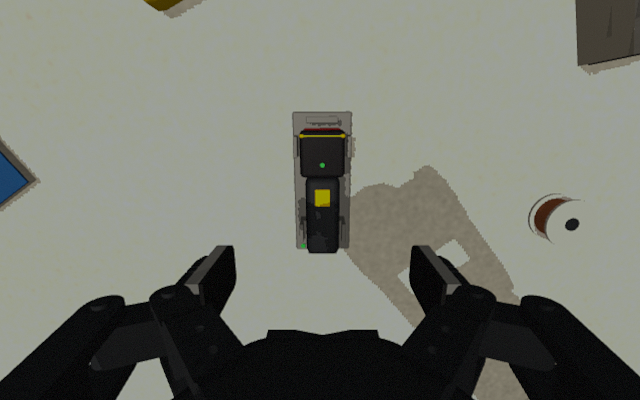

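The scanner lies back in its cradle between the saddles, button at (322,198), at its original pose. Now the cassette.

```bash
python3 - <<'E'
from h import *
G=np.array([CAS[0],CAS[1],.065]);R=down(a)
m.move_ptp(G+[0,0,.13],R)
m.move_l(G,max_speed=.1); print(m.current_force().round(2),m.current_time())
m.set_gripper(0,32); m.dwell(.4)
w=m.current_grip_width();print("grip",w,w*85,m.current_grip_force(),m.current_force().round(2))
m.move_l(G+[0,0,.012],max_speed=.03); print(m.current_force().round(2),m.current_grip_width())
p,d=m.grab_frame("wrist");cv2.imwrite("pics/w6.png",p[:,:,::-1])
E
```

```text
[0.03 0.13 0.93] 23.7333
grip 0.43525985264970074 36.99708747522456 32.240840792655945 [-3.13  1.65 10.84]
[-0.39 -0.1  -1.  ] 0.43218584967313045
```

View pics/w6.png

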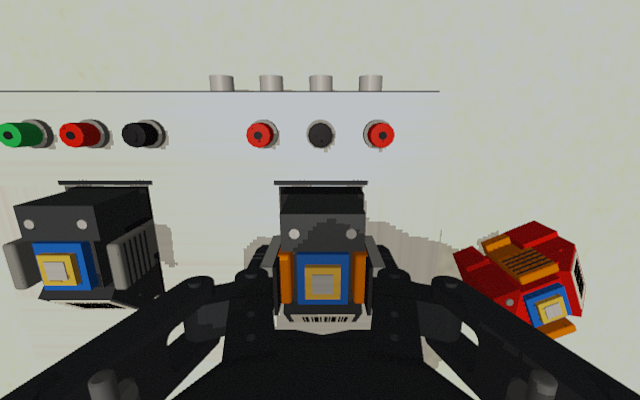

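The picture shows the brass-topped device at (322,285) with both orange catches, (286,278) and (360,278), between the fingers. The grey cassette at (80,240) is in its bay. I continue lifting.

```bash
python3 - <<'E'
from h import *
G=np.array([CAS[0],CAS[1],.065])
m.move_l(G+[0,0,.03],max_speed=.04);print(m.current_force().round(2),m.current_grip_width())
m.move_l(G+[0,0,.105],max_speed=.08); m.dwell(.6)
print(m.current_force().round(2),m.current_grip_width(),m.current_grip_force(),m.current_time())
for c in("side","scene"):
  k=m.get_calibration(c);p,d=m.grab_frame(c)
  if c=="side":cv2.imwrite("pics/s3.png",cv2.resize(p[90:260,200:440,::-1],None,fx=3,fy=3))
  for n in("cassette","spare_grip","mouse_mid","meter_mid","spool_mid","scanner"):print(c,n,[(np.round(r["at"],3).tolist(),round(r["confidence"],2)) for r in m.look_for(c,n)[:3]])
E
```

```text
[-0.91 -0.38 -1.75] 0.4301463122211901
[-0.31 -0.09 -1.67] 0.43221391892845934 32.43214309215546 27.55
side cassette [([0.581, -0.33, 0.046], 0.86), ([0.452, -0.139, 0.046], 0.68), ([0.609, -0.186, 0.171], 0.64)]
side spare_grip [([0.614, -0.068, 0.088], 0.59)]
side mouse_mid [([0.402, -0.388, 0.017], 0.73)]
side meter_mid []
side spool_mid [([0.38, 0.018, 0.029], 0.61)]
side scanner [([0.475, 0.263, 0.048], 0.68)]
scene cassette [([0.602, -0.347, 0.044], 0.95), ([0.466, -0.15, 0.046], 0.83), ([0.654, -0.202, 0.187], 0.55)]
scene spare_grip [([0.639, -0.084, 0.09], 0.64)]
scene mouse_mid [([0.426, -0.403, 0.021], 0.74)]
scene meter_mid [([0.776, 0.332, 0.036], 0.67)]
scene spool_mid [([0.389, 0.015, 0.029], 0.75), ([0.427, -0.401, 0.023], 0.18)]
scene scanner [([0.504, 0.252, 0.048], 0.66), ([0.639, -0.084, 0.091], 0.57)]
```

View pics/s3.png

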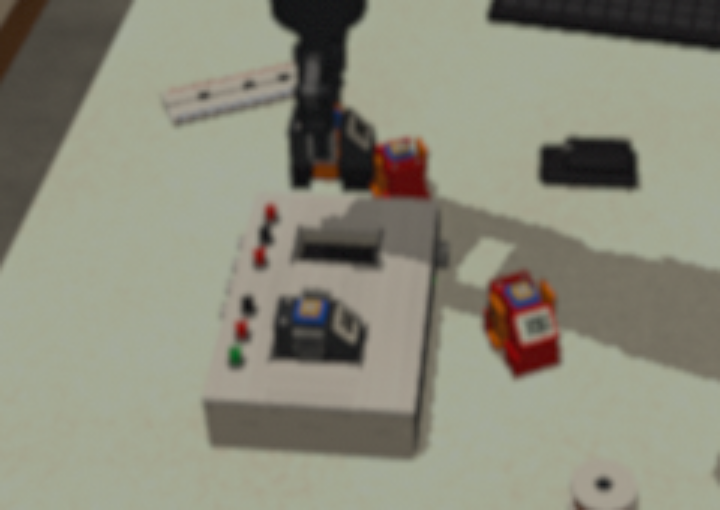

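The orange cassette hangs upright in the fingers at (335,145) above its empty bay at (338,245). The grey one is still seated at (320,325), and the mouse and spool have not moved.

```bash
python3 -c "
from bench import manip as m
print(m.sign_off())"
```

```text
the job is handed in; nothing more can be done
None
```

The job is handed in at about 28 s of the 61 s allowed, with no verdict returned: I aimed the scanner at the orange cassette's label from 90 mm for over a second and put it back in its cradle, and the cassette is now held pinched, upright and still, its foot about 8 cm above the fixture, with the other cassette, mouse, meter and spool where they were.

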